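Empty the ratchet tub tipper and bring it back level

TASK

Tip the tub over by its bail handle until all three capped tubes have rolled out into the white sorting tray; the ratchet then holds it tipped. Next throw the pawl lever over so that it stays clear of the toothed wheel, and swing the empty tub all the way back down to level. Keep the tubes in the tray, and do not shift the two specimen cups or the pipette-tip box.

Things in the scene. Friction and masses are not known exactly. Their poses are not given: they have to be found in the camera images.
- tipper: Fixed tub tipper: white base 188 x 146 mm, two upright cheek plates (outer faces at x = -84 and +84 mm, up to 204 mm high). Origin on the worktop. The tub's level pivot axis is parallel to this body's x, 150 mm straight above the origin. -y is the pouring side, where the tray stands; toothed wheel and pawl are outside the -x cheek, the one nearer the robot.
- cradle (a joint): Tilt of tub, handle and toothed wheel, rad: 0 level on its stop, growing as the top swings to the tipper's -y, stop at 1.27. Stiff: about 2.5 N at the handle; stays where left. With the pawl in, it only goes up, one tooth each 0.21 (catches near 0.17, 0.38 ... 1.22), and holds over 20 N. The tubes roll out at 0.8 to 1.1.
- lip (a point): Middle of the tub's pouring lip, 101 mm from the pivot axis. Aluminium tub, 134 mm along the axis, 180 mm across, 80 mm deep; level, its rim is 182 mm above the worktop; fully tipped, its highest part is 240 mm above the worktop.
- bail_grip (a point): Middle of the bail handle's black ribbed grip: 22 mm thick, 104 mm long, parallel to the pivot axis, at x = 0 of the tipper, 170 mm from the axis, between two flat steel arms 140 mm apart. At tilt t it leans 20 degrees minus t from upright towards the tipper's +y (to -y once tipped). Nothing beside it; pinch or hook it from above.
- pawl (a joint): Ratchet pawl with thumb lever, rad: about 0 (-0.05 to 0.1) with its nose in the teeth, growing as the lever is pushed to the tipper's +y, stop at 1.26. Its own weight holds it on either side: past balance (about 0.43) it falls on to its stop and stays off the wheel; short of that it drops back in. Under 1 N at the knob, more if the tub is being pushed back against it.
- pawl_knob (a point): Centre of the pawl lever's black ball knob, 24 mm across; lever 9 mm wide, 95 mm from pawl pivot to ball centre. Pawl pivot: parallel to the tub's, at y = +71, z = 183 mm in the tipper frame. The ball moves in the plane x = -94 mm: at y = +31, z = 269 mm in the teeth (leaning 25 degrees to -y), y = +140, z = 247 mm when thrown over.
- tray: White sorting tray, loose, 0.8 kg, 180 (x) x 210 (y) mm, rim 45 mm high, walls 4 mm, grey floor mat 6 mm up. Origin under its middle. It already stands under the pouring lip and need not be moved.
- tube_1_mid (a point): Middle of a capped 50 ml tube, 34 mm across, 113 mm long, 0.06 kg, lying in the tub along the pivot axis, nearest the pouring lip at the start. The point's z axis is the tube's length.
- tube_2_mid (a point): Middle of the second tube, the same, in the middle of the tub.
- tube_3_mid (a point): Middle of the third tube, the same, farthest from the lip.
- cup_near: Specimen cup with screw lid, 62 mm across, 69 mm high, origin under its middle; a bystander to the right of the tray.
- cup_far: Another specimen cup of the same size, farther away; a bystander.
- tip_box: Pipette-tip box with clear lid, 90 x 122 mm, 63 mm high, origin under its middle; a bystander to the left of the tipper.

How it is judged:
On the way, in this order (a step that is already met when the one before it is completed fails the run):
1. The tub is tipped with the pawl in the teeth, and all three tubes lie in the tray (value of joint cradle above 0.7 rad and value of joint pawl below 0.4 rad and x of tube_1_mid in the frame of tray between -0.078 and 0.078 m and y of tube_1_mid in the frame of tray between -0.095 and 0.095 m and z of each of tube_1_mid, tube_2_mid, tube_3_mid in the frame of tray below 0.055 m and x of tube_2_mid in the frame of tray between -0.078 and 0.078 m and y of tube_2_mid in the frame of tray between -0.095 and 0.095 m and x of tube_3_mid in the frame of tray between -0.078 and 0.078 m and y of tube_3_mid in the frame of tray between -0.095 and 0.095 m), for 0.2 s.
2. The pawl is thrown over clear of the wheel while the tub is still tipped (value of joint pawl above 0.9 rad and value of joint cradle above 0.6 rad), for 0.2 s.
At the end, for the whole second after the job is handed in: The tub is back level (tilt under 0.06 rad) and still, the pawl is thrown over clear of the wheel (over 0.9 rad), and all three tubes lie at rest in the tray (value of joint cradle below 0.06 rad and velocity of joint cradle above -0.05 rad/s and value of joint pawl above 0.9 rad and x of tube_1_mid in the frame of tray between -0.078 and 0.078 m and y of tube_1_mid in the frame of tray between -0.095 and 0.095 m and z of each of tube_1_mid, tube_2_mid, tube_3_mid in the frame of tray below 0.055 m and x of tube_2_mid in the frame of tray between -0.078 and 0.078 m and y of tube_2_mid in the frame of tray between -0.095 and 0.095 m and x of tube_3_mid in the frame of tray between -0.078 and 0.078 m and y of tube_3_mid in the frame of tray between -0.095 and 0.095 m and linear speed of each of tube_1, tube_2, tube_3 below 0.03 m/s); the robot touches nothing.
It fails at once if The nearer specimen cup is shifted by more than 40 mm (distance of cup_near from where it was at the start of the episode above 0.04 m).
It fails at once if The farther specimen cup is shifted by more than 40 mm (distance of cup_far from where it was at the start of the episode above 0.04 m).
It fails at once if The pipette-tip box is shifted by more than 40 mm (distance of tip_box from where it was at the start of the episode above 0.04 m).
It also fails if it takes over 58 s, if anything falls off the work surface, if the arm or the gripper's body presses on something with over 40 N, if the wrist force passes 120 N, or if a joint passes its speed limit or range.

ROBOT

A 6-joint arm with a two-finger parallel gripper is mounted at the origin on a cart in front of the work surface, level with it; the furniture and walls round the work are solid. World frame = base frame: x ahead of the robot, y to its left, z up, the work surface at z = 0. Lengths are in m, angles in rad, forces in N, time in s.
With the tool pointing down it reaches from about 0.275 to 0.825 m from the base axis. Payload 4.9 kg.
Tool frame: the origin (TCP) lies midway between the tips of the shut fingers; the grasp point (between the pads) lies 19 mm behind it (bot.grip_depth is the distance from the TCP to the grasp point, in m); y points along the fingers, x is the direction in which the jaws open and shut, and the axes are right-handed (so a half turn about y gives the same grasp; the last joint's range is limited). The gripper opens to 85 mm and grips with 20 to 120 N. Pads are 22 mm wide; open, the fingers measure 114 mm over their backs; the gripper's body (76 mm by 85 mm) begins 54 mm behind the grasp point. The pads swing forward as they close: fully open they stand 13 mm farther back than shut.
Start: joints at [1.024, 0.326, -0.193, 1.052, 0, 1.437], TCP at [0.221, 0.504, 0.231] pointing down, gripper open.
Joint ranges: [-2.65, 2.65], [-0.97, 1.79], [-1.3, 1.35], [-1.93, 2.1], [-1.47, 1.37], [-3.14, 3.14]. Speed limits (rad/s): [2.57, 2.57, 3.14, 3.14, 3.14, 3.14].

INTERFACE

Orientations are given as a unit quaternion [w, x, y, z].
In Python, from cell import bot gives the robot as it stands. Calls block until the motion is done:
- bot.move_pose(position, orientation): joint-space move of the TCP to a pose.
- bot.move_linear(position, speed=0.15, rotation=None, until_force=None): straight line of the TCP; rotation=None keeps the orientation; speed is the mean speed in m/s. With until_force (N) it stops when the force on the tool has changed by that much, and returns True; else False.
- bot.goto_joints(angles): joint-space move.
- bot.set_gripper(opening, grasp_force=None): opening from 0.0 (shut) to 1.0 (fully open); grasp_force is the grip in N (None keeps the last); returns when the fingers have stopped.
- bot.wait(seconds).
- bot.solve_ik(position, orientation): joint angles nearest the present ones, or None.
- bot.camera(name): name is "side" or "top" or "wrist"; returns the picture (480x640x3 uint8, red, green, blue); there is no depth.
- bot.calibration(name): a dict with "mtx" (3x3 intrinsics, pixels), "extrinsics" (4x4, takes a point from world to camera coordinates); the wrist camera has in their place "hand_eye" (4x4, takes a point from camera to tool coordinates, whose origin is the TCP and whose axes are the tool frame's). Camera axes: x right, y down, z forward; pixel columns grow to the right and rows downward; lengths in m; the calibration is good to about 2 mm. A picture is of the moment at which its call begins: read the wrist's pose just before it. calibration takes no time and is no camera call.
A pose or a line that the arm cannot do raises bot.PlanningError and nothing moves.
- bot.close_job(): hands the job in, once; it reports no verdict.
Trained networks look in the newest picture that a camera, given by its name, has taken for a name from the list of things; names that differ only in an ending like _2 or _b are one class to them, and where a whole thing is asked for, a point or a joint stands for the part that bears it (a point fixed in the world has none). Each returns a list of dicts, best first, with "confidence" (0 to 1); they miss things now and then, are a little off and sometimes report something else, mostly with a low value. They report only what shows in the picture. A call takes as long as a camera call.
- bot.search_frame(camera, thing): "bbox" ([left, top, width, height] in pixels, round what is visible of it).
Readings, each from a call of its own:
- bot.read_clock(): time.
- bot.read_joint_positions(): joint angles.
- bot.read_joint_vel(): joint speeds.
- bot.read_joint_efforts(): joint torques, N m.
- bot.read_position(): TCP position.
- bot.read_tool_rot(): TCP orientation.
- bot.read_ft_force(): force on the tool from outside, world axes, zero at the start.
- bot.read_moment(): the same for the moment, N m.
- bot.read_gripper_width(): opening from 0.0 (shut) to 1.0 (fully open).
Only numpy, scipy, OpenCV 4.12 (cv2) and the standard library are available. Lean on these libraries where they do the work, as an engineer would, in place of code of your own. Each camera call takes 0.05 s, during which the arm holds its last target. There are 200 camera calls.

## Working session

There is one attempt and no reset: what is moved stays moved. The work goes in short steps, each a Python script; the robot and the scene stay as the last script left them, time stands still between calls to the robot, and variables do not carry over. Pictures are saved under pics/ and viewed, about 8 in all and at most 12, crops included, and the job is handed in when it is done.

```bash
mkdir -p pics; ls
python3 - <<'E'
from cell import bot
import cv2,numpy as np
np.set_printoptions(precision=3,suppress=True)
for c in ("side","top"):
    im=bot.camera(c); cv2.imwrite(f"pics/{c}0.png",im[:,:,::-1])
    k=bot.calibration(c); print(c,k["mtx"].tolist(),np.round(k["extrinsics"],4).tolist())
    for t in ("tipper","bail_grip","pawl_knob","tray","tube_1_mid","cup_near","tip_box","lip"):
        print(t,[(np.round(d["bbox"]).tolist(),round(d["confidence"],2)) for d in bot.search_frame(c,t)[:3]])
print(bot.read_clock(), bot.grip_depth, bot.read_tool_rot(), bot.calibration("wrist"))
E
```

```text
pics
side [[537.8924935235227, 0.0, 322.98382859129043], [0.0, 537.8924935235227, 248.43669145308215], [0.0, 0.0, 1.0]] [[1.0, -0.0045, -0.0011, -0.4874], [-0.0038, -0.6451, -0.7641, 0.2289], [0.0027, 0.7641, -0.6451, 1.5382], [0.0, 0.0, 0.0, 1.0]]
tipper [([282.0, 181.0, 74.0, 101.0], 0.59)]
bail_grip [([284.0, 181.0, 67.0, 88.0], 0.97)]
pawl_knob []
tray [([270.0, 272.0, 80.0, 74.0], 0.83)]
tube_1_mid [([299.0, 245.0, 36.0, 19.0], 0.58)]
cup_near [([302.0, 363.0, 24.0, 33.0], 0.76), ([284.0, 201.0, 18.0, 21.0], 0.44)]
tip_box [([324.0, 192.0, 28.0, 32.0], 0.87)]
lip [([279.0, 184.0, 73.0, 87.0], 0.73), ([304.0, 232.0, 36.0, 14.0], 0.16)]
top [[437.485397624036, 0.0, 320.5022866252331], [0.0, 437.485397624036, 242.44943674455263], [0.0, 0.0, 1.0]] [[-0.0151, -0.9998, -0.0163, 0.1452], [-0.9961, 0.0165, -0.0872, 0.5027], [0.0875, 0.0149, -0.9961, 1.3112], [0.0, 0.0, 0.0, 1.0]]
tipper [([248.0, 208.0, 91.0, 80.0], 0.6)]
bail_grip [([261.0, 209.0, 80.0, 78.0], 0.63)]
pawl_knob [([258.0, 273.0, 26.0, 11.0], 0.53)]
tray [([303.0, 226.0, 88.0, 72.0], 0.69), ([442.0, 211.0, 25.0, 22.0], 0.37)]
tube_1_mid [([296.0, 230.0, 18.0, 38.0], 0.9)]
cup_near [([423.0, 247.0, 25.0, 16.0], 0.57), ([259.0, 275.0, 24.0, 8.0], 0.33)]
tip_box [([165.0, 211.0, 48.0, 32.0], 0.7)]
lip [([260.0, 208.0, 80.0, 81.0], 0.98)]
0.9 0.0187 [-0.592  0.592  0.387 -0.387] {'mtx': array([[337.986,   0.   , 320.629],
       [  0.   , 337.986, 244.089],
       [  0.   ,   0.   ,   1.   ]]), 'hand_eye': array([[ 1.   , -0.   ,  0.   , -0.   ],
       [-0.   , -0.286,  0.958, -0.143],
       [ 0.   , -0.958, -0.286,  0.074],
       [ 0.   ,  0.   ,  0.   ,  1.   ]])}
```

Run:
```python
import cv2
a=cv2.imread("pics/top0.png")[190:310,150:470]; a=cv2.resize(a,None,fx=2.5,fy=2.5,interpolation=cv2.INTER_CUBIC)
b=cv2.imread("pics/side0.png")[160:400,220:420]; b=cv2.resize(b,None,fx=2.5,fy=2.5,interpolation=cv2.INTER_CUBIC)
cv2.imwrite("pics/top0c.png",a);cv2.imwrite("pics/side0c.png",b)
```

```text
(no output)
```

View pics/top0c.png

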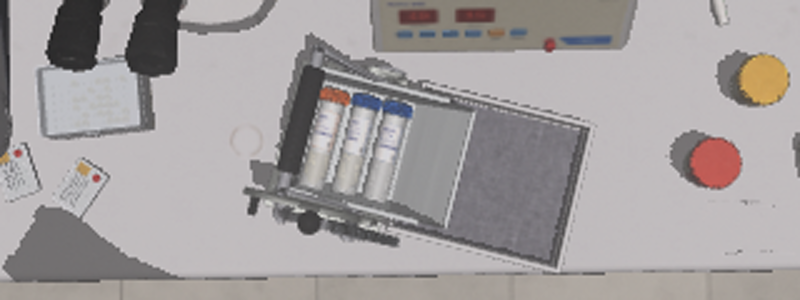

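View pics/side0c.png

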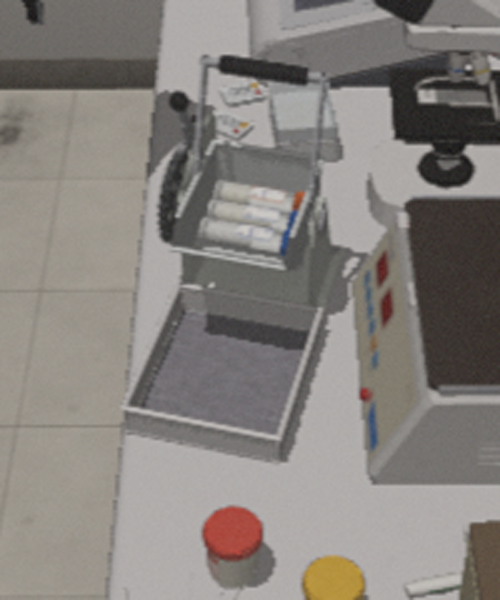

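The top view shows the grip as a black bar, crop (314,68)-(290,172), with the knob at (309,222). The red cup is right of the tray and the tip box is to the left. The side view shows the grip at (222,65)-(308,76) and the knob at (179,101). Next I fit the tipper pose.

```bash
cat > h.py <<'E'
import numpy as np, cv2
from scipy.optimize import least_squares
from scipy.spatial.transform import Rotation as R
np.set_printoptions(precision=3,suppress=True)
from cell import bot
def proj(c,P):
    k=bot.calibration(c);E=k["extrinsics"];p=(E[:3,:3]@np.atleast_2d(P).T+E[:3,3:]).T@k["mtx"].T
    return p[:,:2]/p[:,2:]
def T2W(p,q): # tipper -> world, p=(x,y,yaw)
    c,s=np.cos(p[2]),np.sin(p[2]); q=np.atleast_2d(q)
    return np.c_[p[0]+c*q[:,0]-s*q[:,1],p[1]+s*q[:,0]+c*q[:,1],q[:,2]]
E
python3 - <<'E'
from h import *
g=[[.052,.0581,.3097],[-.052,.0581,.3097],[-.094,.031,.269],[.067,-.0958,.182],[-.067,-.0958,.182]]
top=np.array([[314,68],[290,172],[309,222],[473,112],[447,226]])/2.5+[150,190]
side=np.array([[308,76],[222,65],[179,101],[283,268],[175,247]])/2.5+[220,160]
f=lambda p:np.r_[proj("top",T2W(p,g))-top,proj("side",T2W(p,g))-side].ravel()
r=least_squares(f,[.45,.1,0.1],loss="soft_l1"); print(r.x,r.fun.reshape(-1,2))
p=r.x; print(T2W(p,[[0,.0581,.3097],[-.094,.031,.269],[-.094,.14,.247],[0,-.18,.31]]))
# distances from base, and bystanders
def ground(c,uv,z):
    k=bot.calibration(c);E=k["extrinsics"];d=E[:3,:3].T@np.linalg.solve(k["mtx"],[*uv,1]);o=-E[:3,:3].T@E[:3,3]
    return o+d*(z-o[2])/d[2]
for n,u in dict(red=(715,162),yel=(764,80)).items(): print(n,ground("top",np.array(u)/2.5+[150,190],.069))
for u in [(38,66),(150,60),(45,137),(153,130)]: print("box",ground("top",np.array(u)/2.5+[150,190],.063))
for u in [(590,125),(558,268)]: print("tray",ground("top",np.array(u)/2.5+[150,190],.045))
for u in [(375,48),(622,50)]: print("instr",ground("top",np.array(u)/2.5+[150,190],.1))
E
```

```text
[ 0.479  0.194 -0.265] [[ 1.558 -0.607]
 [ 0.031 -0.397]
 [ 0.931 -0.403]
 [ 0.07  -2.711]
 [-1.813  0.147]
 [-0.684  0.617]
 [-1.615 -0.226]
 [-0.698  0.151]
 [ 0.697 -6.57 ]
 [-2.325 -6.271]]
[[0.494 0.25  0.31 ]
 [0.396 0.249 0.269]
 [0.425 0.354 0.247]
 [0.431 0.02  0.31 ]]
red [ 0.459 -0.201  0.069]
yel [ 0.555 -0.262  0.069]
box [0.587 0.6   0.063]
box [0.592 0.466 0.063]
box [0.502 0.59  0.063]
box [0.508 0.461 0.063]
tray [ 0.507 -0.059  0.045]
tray [ 0.338 -0.017  0.045]
instr [0.596 0.194 0.1  ]
instr [ 0.588 -0.091  0.1  ]
```

```bash
cat >> h.py <<'E'
def rot(p,sgn=1):  # tool y down, tool x = sgn*tipper y
    ty=sgn*np.array([-np.sin(p[2]),np.cos(p[2]),0]); y=np.array([0,0,-1.]); 
    q=R.from_matrix(np.c_[ty,y,np.cross(ty,y)]).as_quat(); return np.r_[q[3],q[:3]]
def grip(p,t,dz=0,dr=0):  # world position of bail grip centre at tilt t
    a=np.deg2rad(20)-t; return T2W(p,[0,.17*np.sin(a),.15+.17*np.cos(a)+dz])[0]
def tcp2px(P):  # world -> wrist pixels
    k=bot.calibration("wrist"); q=bot.read_tool_rot(); Rt=R.from_quat(np.r_[q[1:],q[0]]).as_matrix(); t=bot.read_position()
    X=(np.atleast_2d(P)-t)@Rt; H=k["hand_eye"]; c=(X-H[:3,3])@H[:3,:3]; u=c@k["mtx"].T; return u[:,:2]/u[:,2:]
E
python3 - <<'E'
from h import *
g=[[.052,.0581,.3097],[-.052,.0581,.3097],[-.094,.031,.269]]
top=np.array([[314,68],[290,172],[309,222]])/2.5+[150,190]
side=np.array([[308,76],[222,65],[179,101]])/2.5+[220,160]
f=lambda p:np.r_[proj("top",T2W(p,g))-top,proj("side",T2W(p,g))-side].ravel()
p=least_squares(f,[.45,.1,-.2]).x; print(p); np.save("p.npy",p)
G=grip(p,0); print(G)
for s in (1,-1): print(s,bot.solve_ik(G+[0,0,.10],rot(p,s)))
print([bot.solve_ik(grip(p,t,-.019),rot(p,s)) is not None for s in (1,-1) for t in (0,.6,1.25)])
s=min((1,-1),key=lambda s:9 if (j:=bot.solve_ik(G+[0,0,.10],rot(p,s))) is None else abs(j[5]-1.437)); print("s",s)
bot.move_linear(np.array(bot.read_position())+[0,0,.17],.25)
bot.move_pose(G+[0,0,.10],rot(p,s))
print("pred px", tcp2px(T2W(p,g)))
im=bot.camera("wrist"); cv2.imwrite("pics/w1.png",im[:,:,::-1])
for t in ("bail_grip","pawl_knob"): print(t,[(np.round(d["bbox"]).tolist(),round(d["confidence"],2)) for d in bot.search_frame("wrist",t)[:3]])
print(bot.read_clock(),bot.read_position())
E
```

```text
[ 0.48   0.196 -0.253]
[0.494 0.252 0.31 ]
1 [0.339 0.291 0.207 1.487 0.    0.592]
-1 [ 0.339  0.291  0.207  1.487  0.    -2.55 ]
[True, True, True, True, True, True]
s 1
pred px [[320.008 309.133]
 [320.092 176.464]
 [285.786 117.475]]
bail_grip [([172.0, 113.0, 170.0, 226.0], 0.88), ([460.0, 139.0, 108.0, 83.0], 0.62), ([0.0, 226.0, 70.0, 47.0], 0.17)]
pawl_knob [([177.0, 111.0, 165.0, 222.0], 0.67), ([268.0, 96.0, 75.0, 39.0], 0.57)]
3.275 [0.494 0.253 0.41 ]
```

View pics/w1.png

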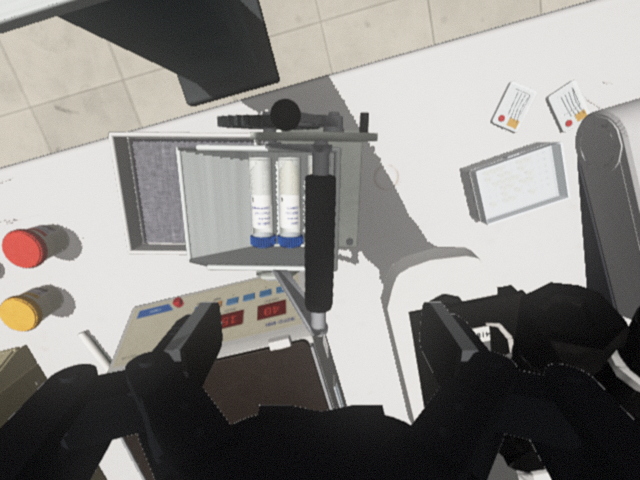

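Wrist view: the grip ends are at (319,308) and (320,177) and the knob at (285,114). Predictions agree within 3 px, so the pose is good. Now I descend, straddle the grip loosely, and tip along the arc.

```bash
cat >> h.py <<'E'
def arc(p,ts,speed,dz=-.021,f=20):
    for t in ts:
        if bot.move_linear(grip(p,t,dz),speed,until_force=f): print("force stop before",t,bot.read_ft_force(),bot.read_position()); return False
    return True
E
python3 - <<'E'
from h import *
p=np.load("p.npy")
print(bot.move_linear(grip(p,0,-.021),.12,until_force=12))
bot.set_gripper(0.31,20); print(bot.read_gripper_width(),bot.read_ft_force())
ok=arc(p,np.arange(.12,.73,.12),.08)
print(bot.read_clock(),bot.read_ft_force())
if ok: ok=arc(p,[.8,.9,1.0,1.1,1.18,1.245],.05)
bot.wait(.5)
print(ok,bot.read_clock(),bot.read_ft_force(),bot.read_position(),grip(p,1.245))
a=bot.camera("side")[160:400,220:420]; b=bot.camera("top")[190:310,220:420]
cv2.imwrite("pics/s2.png",np.hstack([cv2.resize(a,None,fx=2,fy=2,interpolation=2),cv2.resize(b,None,fx=2,fy=4,interpolation=2)])[:,:,::-1])
E
```

```text
False
0.309539787749552 [ 0.233 -0.389 -0.281]
7.4833 [-0.059  0.346 -0.707]
True 10.6833 [-0.036 -0.612  0.382] [0.447 0.068 0.235] [0.447 0.068 0.256]
```

View pics/s2.png

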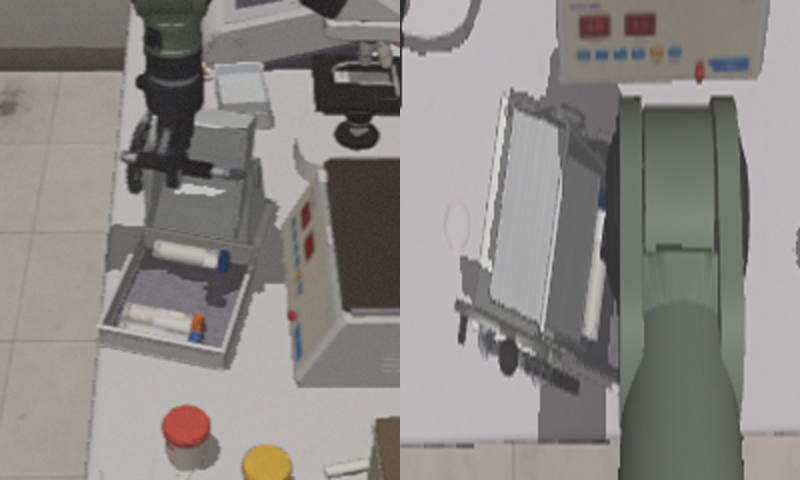

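One tube lies at the near wall of the tray and two are at the far wall, possibly one leaning on the other. The tub looks empty and the bail is tipped. I'll release the grip, rise and check the tray from above.

Run:
```python
from h import *
p=np.load("p.npy")
bot.set_gripper(0.6)
c=np.array(bot.read_position()); bot.move_linear(c+[0,0,.13],.2)
a=bot.camera("wrist")
b=bot.camera("side")[200:360,230:390]
print("pred grip ends", tcp2px(T2W(p,[[x,.17*np.sin(.349-t),.15+.17*np.cos(.349-t)] for t in (1.22,1.245) for x in (.052,-.052)])))
cv2.imwrite("pics/w3.png",np.hstack([cv2.resize(a[:,80:440],(360,480)),cv2.resize(b,(440,440),interpolation=2)[:,:,:] if 0 else cv2.copyMakeBorder(cv2.resize(b,(440,440),interpolation=2),0,40,0,0,0)])[:,:,::-1])
print(bot.read_clock(),bot.read_position())
```

```text
pred grip ends [[324.39  306.851]
 [324.862 176.197]
 [321.05  304.997]
 [321.118 175.788]]
12.0417 [0.446 0.068 0.364]
```

View pics/w3.png

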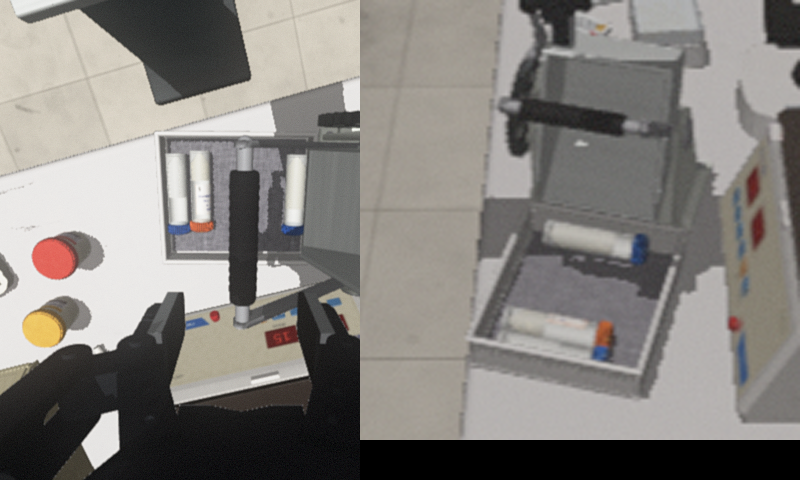

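All three tubes lie flat in the tray. The grip column is 324 px, which matches a tilt of about 1.22. Next I throw the pawl with the fingers shut.

Run:
```python
from h import *
p=np.load("p.npy"); W=lambda y,z:T2W(p,[-.094,y,z])[0]
bot.set_gripper(0.0)
bot.move_pose(W(-.018,.36),rot(p,1))
print("desc stop",bot.move_linear(W(-.018,.258),.12,until_force=10))
print("push stop",bot.move_linear(W(.075,.258),.08,until_force=15),bot.read_position(),bot.read_ft_force())
print("push2 stop",bot.move_linear(W(.10,.262),.08,until_force=15),bot.read_ft_force())
bot.move_linear(W(.085,.38),.25)
bot.wait(.3)
bot.move_pose(W(-.06,.40),rot(p,1))
print("pred knob in/over",tcp2px(T2W(p,[[-.094,.031,.269],[-.094,.14,.247]])))
a=bot.camera("wrist"); cv2.imwrite("pics/w4.png",a[:,:,::-1])
print(bot.read_clock())
```

```text
desc stop False
push stop False [0.408 0.292 0.258] [1.167 0.012 0.359]
push2 stop False [ 0.069 -0.151 -0.423]
pred knob in/over [[428.951 234.27 ]
 [542.09  227.812]]
17.625
```

View pics/w4.png

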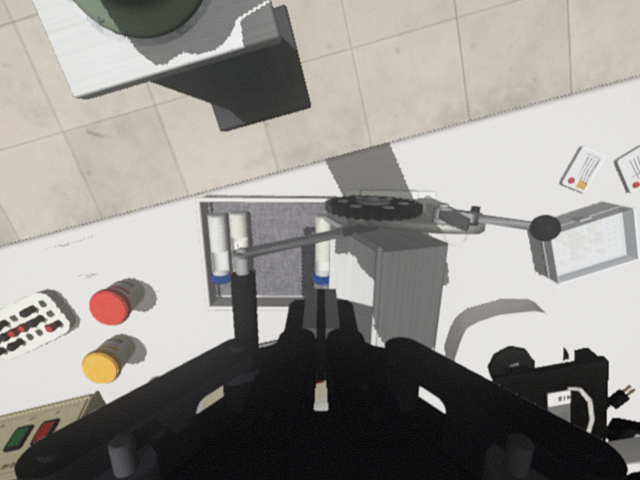

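The knob is at (544,228), as predicted for the thrown-over position. Now I swing the tub back down.

Run:
```python
from h import *
p=np.load("p.npy")
bot.set_gripper(0.7)
bot.move_pose(grip(p,1.22,.11),rot(p,1))
print("desc",bot.move_linear(grip(p,1.22,-.021),.12,until_force=12))
bot.set_gripper(0.31,20); print(bot.read_gripper_width(),bot.read_ft_force())
ok=arc(p,np.r_[np.arange(1.1,.05,-.12),0.02],.08)
print(ok,bot.read_clock(),bot.read_ft_force())
if ok: print("seat",arc(p,[-.1],.04,f=12))
bot.wait(.3); print(bot.read_ft_force(),bot.read_position(),grip(p,0))
bot.move_linear(np.array(bot.read_position())+T2W([0,0,p[2]],[0,-.003,0])[0],.05)
bot.set_gripper(0.8); bot.move_linear(np.array(bot.read_position())+[0,0,.12],.2)
bot.move_pose(grip(p,0,.10),rot(p,1))
g=lambda t:[[x,.17*np.sin(.349-t),.15+.17*np.cos(.349-t)] for x in (.052,-.052)]
print("pred grip t=0,.06, knob",tcp2px(T2W(p,g(0)+g(.06)+[[-.094,.14,.247]])))
a=bot.camera("wrist"); cv2.imwrite("pics/w5.png",a[:,:,::-1])
print(bot.read_clock(),bot.read_ft_force())
```

```text
desc False
0.31082911175052963 [-0.342  0.007 -0.208]
True 24.5167 [-0.229 -0.308 -0.233]
force stop before -0.1 [-0.495 -2.024  0.516] [0.495 0.254 0.287]
seat False
[ 0.238 -1.14   0.636] [0.495 0.254 0.287] [0.494 0.252 0.31 ]
pred grip t=0,.06, knob [[321.05  309.003]
 [321.119 175.893]
 [308.714 310.913]
 [307.232 176.311]
 [417.515 118.857]]
26.9083 [0.647 0.413 0.062]
```

View pics/w5.png

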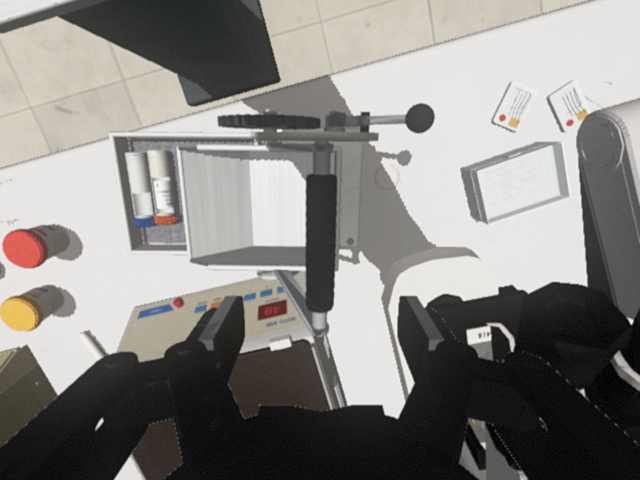

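The grip is at (320,177)-(320,309), identical to the start, so the tub is level. The knob is at (419,117), still thrown over. The third tube is hidden under the lip, so I take one side picture and then hand in.

Run:
```python
from h import *
b=bot.camera("side")[160:400,220:420]; cv2.imwrite("pics/s6.png",cv2.resize(b,None,fx=2.5,fy=2.5,interpolation=2)[:,:,::-1])
print(bot.read_clock())
```

```text
26.9583
```

View pics/s6.png

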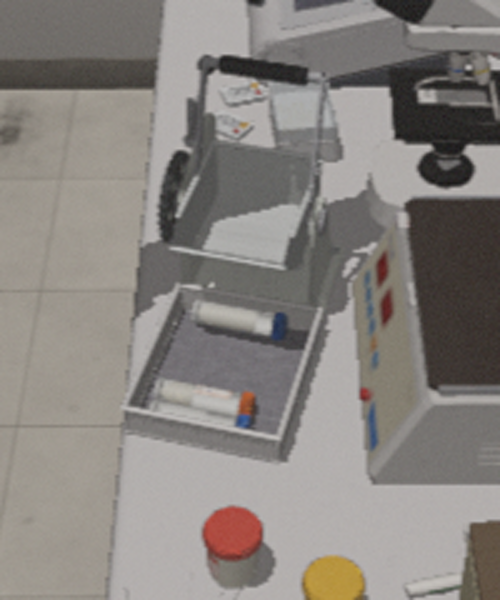

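```bash
python3 -c "
from cell import bot
bot.close_job(); print('done')"
```

```text
the job is handed in; nothing more can be done
done
```

The job is done and handed in at about 27 s on the robot's clock; `close_job()` gives no verdict.

I straddled the bail grip loosely and tipped the tub to about 1.22 rad, where the ratchet held it and all three tubes were in the tray. I then pushed the pawl lever over with the fingers shut, and swung the empty tub back down onto its level stop.

**Last checks, by camera and force reading:**
- **Tub:** the grip was back at its starting pixels, which means level. It was pushed against its stop until the force limit tripped.
- **Pawl:** the knob was within 2 px of where it should be when thrown over.
- **Tubes:** all three were lying flat inside the tray in the final side picture.
- **Bystanders:** the cups and the tip box looked unmoved in the pictures, though I did not measure them again.
- **Robot:** it was clear of everything, and the tool forces I read stayed near 2 N or less.

Only one reading disagreed: in the first fit, the lip points I picked in the side picture were off by about 6 px. I probably picked the wrong edge, so I left the lip out, and the fit from the grip and knob then matched the close-up within 3 px. Nothing failed.

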